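# Lock down the microscope power unit: close the hold-down bar and back up its clamp bolt

## Task

Lock the microscope power unit down in its frame: swing the red-tipped hold-down bar down over the unit until it lies fully home in its fork, and let go of it. Then reach down into the narrow gap between the pivot bracket and the white socket trunking, take the hidden brass hexagon bolt head firmly between the fingers across its flats and hold it from turning, so that a partner can tighten the nut in front. Finish while still holding the head, with the bar still home; do not turn the bolt appreciably from where you found it or disturb the other things on the bench.

Things in the scene. Friction and masses are not known exactly. Their poses are not given: they have to be found in the camera images.
- frame: Fixed steel frame screwed to the bench. Origin on the bench under the bracket plate's plane, midway along; x to the back (trunking), y left (pivot side), z up. In mm in this frame: base plate x -82..108, y -165..165, 6 thick; cream power unit x -61..45, y -75..20, top z 61, black rubber pad on it to z 67; dark pivot bracket plate x -3..3, y 75..125, round top at z 108
- pivot (a point): On the bolt's axis, in the middle of the bracket plate's thickness: frame (0, 100, 80) mm; axes as the frame's. Bar and bolt turn about the frame's x direction through it
- fork (a point): Middle of the floor of the catch, a dark fork open above, at frame (-8, -87, 66.5) mm; axes as the frame's. Its two prongs rise to z 98, inner faces at x -17 and x 1, y -96..-78; the bar drops between them
- trunking (a point): Top front edge of the white socket trunking, mid-length, at frame (55, 0, 70) mm; axes as the frame's. The trunking runs y -165..165, x 55..95, top z 70. The gap between bracket and trunking is 52 mm wide and open above; the bolt head stands in it
- hold_bar (a joint): Angle of the steel hold-down bar (rad): 0 = level, home in the fork (hard stop); grows as its red end rises, up to 1.5 (nearly upright). The bar lies in front of the bracket (frame x -12..-4 mm), 25 mm high, 8 mm thick, 242 mm long from the pivot. It is stiff and stays where it is left; moving it takes up to 4 N at the red end
- bar_grip (a point): Middle of the bar's red plastic end (10 mm thick along the frame's x, 27 high, 42 long), 220 mm from the pivot; the red end runs 22 mm further. With the bar home it is at frame (-8, -120, 80) mm, 24 mm beyond the fork
- clamp_bolt (a joint): Angle of the clamp bolt (rad) about the frame's x; 0 = two flats of its head upright, facing frame +y and -y (starts within 0.2 of this). It turns with a drag of only 0.03 N m, so fingers that close on the flats square it up
- bolt_head (a point): Brass hexagon bolt head behind the bracket: 19 mm across flats, 22 across corners, 14 long, on a spacer collar 16 mm across and 8 long. This point: centre of the hexagon, at frame (18, 100, 80) mm; x along the bolt to the back, y across the flats. The gap behind it is 30 mm wide, with 60 mm or more free on either side; it is taken from above
- spanner: Loose steel spanner, 180 mm long, lying to the left of the frame; leave it alone. Origin at its middle on the underside, x along it
- sharpener: Loose red pencil sharpener 26 x 16 x 22 mm in front of the frame; leave it alone. Origin under its centre
- oil_bottle: Loose amber immersion-oil bottle, 28 mm across, 62 mm tall, in front of the frame; leave it alone. Origin under its centre
- lamp_box: Loose small cardboard lamp box 32 x 45 x 28 mm standing on the right end of the trunking; leave it alone. Origin under its centre
- slide_box: Loose blue slide box 87 x 167 x 34 mm, to the right; leave it alone. Origin under its centre
- petri_dish: Loose closed glass dish 94 mm across, 15 mm high, front right; leave it alone. Origin under its centre
- tissue_box: Loose blue and white carton 115 x 230 x 85 mm, to the left; leave it alone. Origin under its centre, y along its length

How it is judged:
On the way, in this order (a step that is already met when the one before it is completed fails the run):
1. the hold-down bar lies home in the fork (value of joint hold_bar below 0.05 rad), for 0.2 s.
2. the bolt head is between the fingers and gripped (contact force between the fingers and clamp_bolt above 12 N and distance between the grasp point and bolt_head below 0.02 m), for 0.2 s.
At the end, for the whole second after the job is handed in: The bar is home in the fork (within 0.05 rad of its stop); the fingers press the bolt head with over 12 N, the point between the pads within 20 mm of the head's centre and within 9 mm of the bolt axis sideways; the bolt is still, within 0.4 rad of two flats upright (all of step 2 and value of joint hold_bar below 0.05 rad and y of the grasp point in the frame of pivot between -0.009 and 0.009 m and value of joint clamp_bolt between -0.4 and 0.4 rad and velocity of joint clamp_bolt between -0.05 and 0.05 rad/s); the arm keeps its last pose, push and grip.
It fails at once if a bystander near the frame is moved by more than 25 mm (distance of any of spanner, sharpener, oil_bottle, lamp_box from where it was at the start of the episode above 0.025 m).
It fails at once if another bystander on the bench is moved by more than 25 mm (distance of any of slide_box, petri_dish, tissue_box from where it was at the start of the episode above 0.025 m).
It fails at once if the oil bottle is knocked over (angle between oil_bottle's own z axis and vertical above 0.5 rad).
It also fails if it takes over 42 s, if anything falls off the work surface, if the arm or the gripper's body presses on something with over 40 N, if the wrist force passes 120 N, or if a joint passes its speed limit or range.

## Robot

A 7-joint arm with a two-finger parallel gripper is mounted at the origin on the work surface. World frame = base frame: x ahead of the robot, y to its left, z up, the work surface at z = 0. Lengths are in m, angles in rad, forces in N, time in s.
With the tool pointing down it reaches from about 0.35 to 0.9 m from the base axis. Payload 8.1 kg.
Tool frame: the origin (TCP) lies on the centre line of the jaws, within the pads' length; the fingertips stand 19 mm ahead of it and the grasp point (between the pads) is the TCP (arm.tip_reach is the distance from the TCP to the fingertips, in m); z points along the fingers, y is the line along which they close (so a half turn about z gives the same grasp; the last joint's range is limited). The gripper opens to 92 mm and grips with 3 to 60 N. Pads are 19 mm wide; open, the fingers measure 130 mm over their backs; the gripper's body (75 mm by 190 mm) begins 47 mm behind the grasp point.
Start: joints at [1.13, 0.434, 0.025, 1.573, -0.012, 1.134, -0.075], TCP at [0.207, -0.59, 0.246] pointing down, gripper open.
Joint ranges: [-2.62, 2.62], [-0.44, 2.09], [-1.27, 1.32], [0.08, 2.57], [-1.32, 4.46], [0.12, 2], [-2.74, 2.74]. Speed limits (rad/s): [2.22, 2.22, 3.01, 3.01, 3.14, 3.14, 3.14].

## Interface

Orientations are given as a rotation vector (axis times angle).
In Python, from cell import arm gives the robot as it stands.
- The arm moves only by the tool arm_command, never from a script. Its argument "targets" is a list that holds one entry, the list of rows, each a list of 6 numbers: the shift along the tool's x, y, z in m, then the turn, a rotation vector about the tool's x, y, z in rad. A call has 1 to 10 rows; each row shifts and turns the commanded pose from where the row before left it, along the tool's axes as they then stand; what a row does not reach is not made up. A row lasts 1/8 s, in which the tool goes at most 62.5 mm and 10.7 degrees, less where a joint would pass 70% of its speed; a pose out of reach is approached as far as the arm can. A call with a gripper value outside its range is refused whole. "jaw" is the finger opening in m, from 0 to 0.0918, set as the call begins (left out, the last holds). The fingers move at their own pace and stop on an object; "newtons" is the grip in N (left out, the last holds). Time passes only in rows, so rows that do not move let the fingers close. It gives the time, the measured TCP pose, the force, the opening and the grip force at its end, in the units of the state.
- arm.observe(): the state, without advancing time (a new reading comes with each control period).
- arm.get_image(name): name is "scene" or "top" or "wrist"; returns a dict with "pixels" (400x640x3 uint8, red, green, blue), "z_map" (400x640 float32, m along the optical axis (not along the pixel's ray), 0 where there is no reading), "fx", "fy", "cx", "cy" (pixels), "xyz" and "rotation" of the camera in the world; the wrist camera has in their place "T_tool_cam" (4x4, takes a point from camera to tool coordinates, whose origin is the TCP and whose axes are the flange's). Camera axes: x right, y down, z forward; pixel columns grow to the right and rows downward; lengths in m; the calibration is good to about 2 mm. The wrist camera is an equidistant fisheye: a pixel r from the principal point sees the ray r / f radians off the axis. A picture is of the moment at which its call begins: read the wrist's pose just before it.
- arm.sign_off(): hands the job in; it is judged then, once.
The state is a dict: "clock": time; "joints": joint angles; "dq": joint speeds; "joint_efforts": joint torques, N m; "position": TCP position; "ee_rot": TCP orientation; "force": force on the tool from outside, world axes, zero at the start; "ft_torque": the same for the moment, N m; "width": opening from 0.0 (shut) to 1.0 (fully open); "gripper_force": force on a finger pad.
Only numpy, scipy, OpenCV 4.12 (cv2) and the standard library are available. Lean on these libraries where they do the work, as an engineer would, in place of code of your own. Each camera call takes 0.05 s, during which the arm holds its last target. There are 200 camera calls.

## Working session

There is one attempt and no reset: what is moved stays moved. The work goes in short steps, Python scripts to look and compute and a tool call to move; the robot and the scene stay as the last step left them, time stands still between calls to the robot, and variables do not carry over. Pictures are saved under pics/ and viewed, at most 10 in all, crops included, and the job is handed in when it is done.

Besides the shell and the picture viewer there is one more tool, called after ">>>" as name(argument=value, ...), one argument or row to a line, values as JSON. arm_command: Moves the arm, as the interface text tells. Its arguments: {"type":"object","properties":{"targets":{"type":"array","items":{"type":"array","items":{"type":"array","items":{"type":"number"}}}},"jaw":{"type":"number"},"newtons":{"type":"number"}},"required":["targets"]}

```bash
mkdir -p pics; ls; cat > h.py <<'E'
import numpy as np, cv2
from scipy.spatial.transform import Rotation as R
from cell import arm
def cloud(im):
    z=im["z_map"]; v,u=np.indices(z.shape)
    p=np.stack([(u-im["cx"])/im["fx"]*z,(v-im["cy"])/im["fy"]*z,z],-1)
    Rm=np.array(im["rotation"]); 
    if Rm.shape!=(3,3): Rm=R.from_rotvec(Rm).as_matrix()
    return p@Rm.T+np.array(im["xyz"])
E
python3 - <<'E'
from h import *
for n in ("scene","top"):
    im=arm.get_image(n); cv2.imwrite(f"pics/{n}0.png",im["pixels"][...,::-1]); np.save(n+"_c.npy",cloud(im)); np.save(n+"_p.npy",im["pixels"])
    print(n,im["xyz"],im["rotation"],im["fx"])
print(arm.observe(), arm.tip_reach)
E
```

```text
pics
scene [1.08476111 0.85685241 0.7727213 ] [-0.73398507 -2.45520373  1.27347753] 480.66355551428285
top [3.23246059e-01 9.86395292e-04 1.37208575e+00] [-2.10419322  2.156086   -0.16186431] 486.28305849317235
{'clock': 0.1, 'joints': array([ 1.13037632,  0.43515425,  0.02497242,  1.57395417, -0.01158333,
        1.13402582, -0.07510913]), 'dq': array([-0.00064037, -0.00235233, -0.00188408, -0.00155257, -0.00046151,
       -0.00116007,  0.00017772]), 'joint_efforts': array([ 3.64868545e-03, -6.69123602e+01,  9.88340713e-01, -3.15147901e+01,
       -6.05049846e-02,  3.73607164e-02,  7.75411104e-05]), 'position': array([ 0.20695642, -0.58930127,  0.24504294]), 'ee_rot': array([-3.09557482e+00, -5.27792321e-01,  5.86353014e-04]), 'force': array([-0.01459214, -0.23156772, -0.73115364]), 'ft_torque': array([ 0.01071683, -0.00776172, -0.00289402]), 'gripper_force': 0.0, 'width': 1.0015372637951505} 0.019
```

View pics/scene0.png

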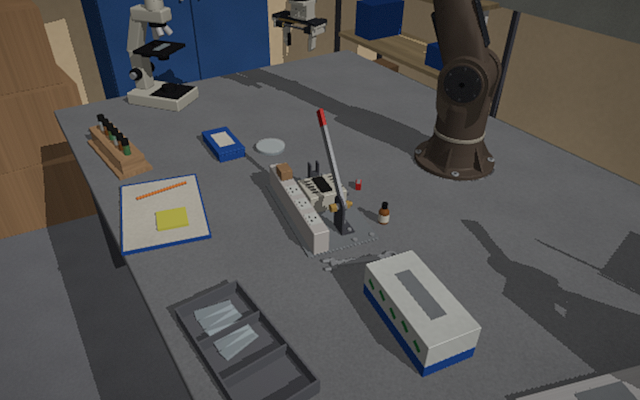

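View pics/top0.png

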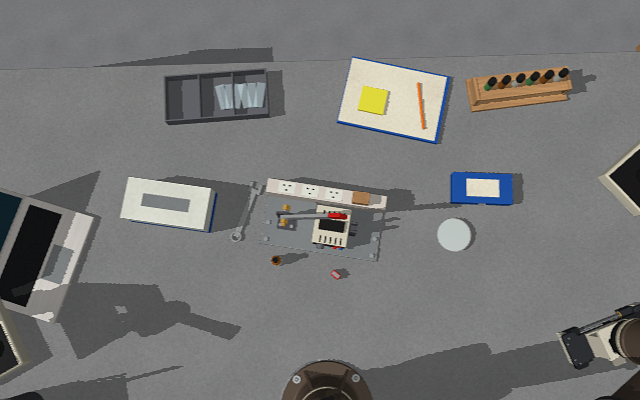

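The scene shows the frame with the bar raised steeply (red end at scene (321,117), top (338,216)). The trunking is at top (267–386, 178–207), the bottle at (277,260), the sharpener at (336,273) and the spanner at (245,212). Next I'll fit the frame pose.

```bash
python3 - <<'E'
from h import *
P=np.load("top_p.npy");C=np.load("top_c.npy")
hsv=cv2.cvtColor(P,cv2.COLOR_RGB2HSV)
v,u=np.indices(P.shape[:2])
roi=(u>255)&(u<395)&(v>165)&(v<215)
m=roi&(P.min(-1)>120)&(abs(C[...,2]-.07)<.012)
pts=C[m]; print("trunk",m.sum(),np.median(pts[:,2]))
# also include box and sockets by convex hull
r=cv2.minAreaRect((pts[:,:2]*1000).astype(np.float32)); print(r); print(cv2.boxPoints(r))
# base plate, z~6mm
m=(u>240)&(u<400)&(v>170)&(v<275)
print("table z",np.median(C[280:300,200:230,2]))
for n in("top","scene"):
    P=np.load(n+"_p.npy");C=np.load(n+"_c.npy");h=cv2.cvtColor(P,cv2.COLOR_RGB2HSV)
    red=((h[...,0]<6)|(h[...,0]>174))&(h[...,1]>170)&(h[...,2]>90)
    k,l,s,c=cv2.connectedComponentsWithStats(red.astype(np.uint8))
    for i in range(1,k):
        if s[i,4]>8:
            q=C[l==i]; print(n,s[i],c[i],np.median(q,0),q.min(0),q.max(0))
# tall objects in local area along bar (scene cloud)
P=np.load("scene_p.npy");C=np.load("scene_c.npy")
w=(C[...,2]>.12)&(C[...,2]<.4)&(C[...,0]>.3)&(C[...,0]<.9)&(abs(C[...,1])<.3)
q=C[w];print("bar",len(q));
q=q[np.argsort(q[:,2])]
for a in np.array_split(q,8): print(np.median(a,0))
E
```

```text
trunk 1591 0.0695996071955749
((554.0869140625, -10.3037109375), (329.2021484375, 76.67137145996094), 79.84102630615234)
[[ 487.31992 -165.56255]
 [ 562.78925 -179.08583]
 [ 620.8539   144.95512]
 [ 545.3846   158.47841]]
table z -0.0005052886983119009
top [328 213  19   6  97] [336.98969072 215.59793814] [ 0.48198471 -0.03501191  0.26457274] [ 0.32324606 -0.0558593   0.23687829] [4.90646562e-01 9.86395292e-04 1.37208575e+00]
top [333 246   8   3  13] [335.76923077 247.07692308] [ 0.42693893 -0.03450849  0.03579409] [ 0.42512522 -0.04770303  0.02690087] [ 0.42948597 -0.0290862   0.05087977]
top [331 274   8   5   9] [334.44444444 276.55555556] [ 0.3469272  -0.03012057  0.01949429] [ 0.34364731 -0.0406193   0.00341084] [ 0.35490595 -0.02165889  0.0241458 ]
scene [319 109   6  15  35] [321.71428571 115.        ] [ 0.48483368 -0.02826529  0.26461574] [ 0.47841695 -0.04128283  0.2479975 ] [ 0.49044356 -0.01329312  0.27504859]
scene [356 184   5   6  28] [357.85714286 186.35714286] [ 0.36023579 -0.02123172  0.01385667] [ 0.35625294 -0.02785279  0.00077195] [ 0.36649295 -0.01609562  0.023049  ]
bar 540
[0.50438422 0.07070915 0.12965709]
[0.5013871  0.05432013 0.1492272 ]
[0.49901705 0.03987532 0.1687336 ]
[0.49617195 0.02471243 0.18767512]
[0.492878  0.008831  0.2063553]
[ 0.49041264 -0.00500669  0.22521533]
[ 0.48847748 -0.02081131  0.24451248]
[ 0.48598092 -0.03176262  0.26368949]
```

```bash
python3 - <<'E'
from h import *
P=np.load("top_p.npy");C=np.load("top_c.npy");S=np.load("scene_c.npy");SP=np.load("scene_p.npy")
w=(S[...,2]>.12)&(S[...,2]<.23)&(S[...,0]>.3)&(S[...,0]<.9)&(abs(S[...,1])<.3)
q=S[w]; d=q[:,:2]-q[:,:2].mean(0); print("bar yaw",np.degrees(np.linalg.svd(d,full_matrices=0)[2][0]@[0,1]), np.linalg.svd(d,full_matrices=0)[2][0])
v,u=np.indices(P.shape[:2])
roi=(u>255)&(u<395)&(v>165)&(v<215)
m=roi&(P.min(-1)>120)&(abs(C[...,2]-.07)<.005)
best=None
pts=C[m]
for it in range(2):
    yaw=-10.2 if it==0 else yaw
    a=np.radians(yaw);ex=np.array([np.cos(a),np.sin(a)]);ey=np.array([-np.sin(a),np.cos(a)])
    X=pts[:,:2]@ex;Y=pts[:,:2]@ey
    print("X hist",np.histogram(X,np.arange(.48,.62,.005)))
    # back edge line
    b=[]
    for y in np.arange(Y.min(),Y.max(),.01):
        s=(Y>=y)&(Y<y+.01)
        if s.sum()>3: b.append((y+.005,X[s].max()))
    b=np.array(b); k=np.polyfit(b[:,0],b[:,1],1);print("tilt",k, np.std(b[:,1]-np.polyval(k,b[:,0])))
    yaw-=np.degrees(k[0]); print("yaw",yaw, "Y",Y.min(),Y.max(),"backX",np.percentile(X,98))
E
```

```text
bar yaw 56.480891191611704 [0.16805561 0.98577752]
X hist (array([  0,   0,   0,   0,   0,   2,   1,   1,   2,   2,   1,   0,   3,
       184, 172, 167, 172, 167, 166, 163, 141,   2,   0,   0,   0,   0,
         0,   0]), array([0.48 , 0.485, 0.49 , 0.495, 0.5  , 0.505, 0.51 , 0.515, 0.52 ,
       0.525, 0.53 , 0.535, 0.54 , 0.545, 0.55 , 0.555, 0.56 , 0.565,
       0.57 , 0.575, 0.58 , 0.585, 0.59 , 0.595, 0.6  , 0.605, 0.61 ,
       0.615, 0.62 ]))
tilt [0.03954418 0.5768318 ] 0.009650376705726429
yaw -12.465714571373077 Y -0.07660773524007404 0.251780399324302 backX 0.5835683992649942
X hist (array([  0,   0,   0,   0,   1,   2,   0,   2,   1,   3,   0,  33, 128,
       179, 169, 171, 170, 163, 165, 121,  36,   2,   0,   0,   0,   0,
         0,   0]), array([0.48 , 0.485, 0.49 , 0.495, 0.5  , 0.505, 0.51 , 0.515, 0.52 ,
       0.525, 0.53 , 0.535, 0.54 , 0.545, 0.55 , 0.555, 0.56 , 0.565,
       0.57 , 0.575, 0.58 , 0.585, 0.59 , 0.595, 0.6  , 0.605, 0.61 ,
       0.615, 0.62 ]))
tilt [0.01031372 0.57452218] 0.0105194084011538
yaw -13.056647392226104 Y -0.05414908614199947 0.27404281603078207 backX 0.5810549293343751
```

```bash
cat >> h.py <<'E'
A=np.radians(-10.2); F=np.array([[np.cos(A),-np.sin(A),0],[np.sin(A),np.cos(A),0],[0,0,1]]); O=np.array([.4977,-.0005,0])
def f2w(p): return O+F@(np.array(p)/1000)
def push(t,s=226): # TCP in frame mm for bar angle t
    return np.array([-8,100-s*np.cos(t)+13.5*np.sin(t)+9.5,80+s*np.sin(t)+13.5*np.cos(t)+19])
def delta(pw,R0,p0): return R0.T@(pw-p0)
def st():
    o=arm.observe(); return o["position"],R.from_rotvec(o["ee_rot"]).as_matrix(),o
E
python3 - <<'E'
from h import *
p,R0,o=st()
want=np.column_stack([F[:,1],F[:,0],[0,0,-1]])
print("turn",R.from_matrix(R0.T@want).as_rotvec())
pre=push(.93)+[0,25,70]; print(pre,f2w(pre)); p1=p+[0,0,.12]
print("after turn+lift .12:",delta(f2w(pre),want,p1))
E
```

```text
turn [-1.33319000e-03 -6.04604516e-04 -1.05502242e+00]
[ -8.          10.21138921 358.2368654 ] [0.49163472 0.01096668 0.35823687]
after turn+lift .12: [0.64119326 0.17388083 0.00680607]
```

>>> arm_command(
  targets=[
    [[0,0,-0.02,0,0,-0.176],[0,0,-0.02,0,0,-0.176],[0,0,-0.02,0,0,-0.176],[0,0,-0.02,0,0,-0.176],[0,0,-0.02,0,0,-0.176],[0,0,-0.02,0,0,-0.176]],
  ],
  jaw=0,
  newtons=20,
)

```text
clock: 0.85
position: [0.2069, -0.5895, 0.3659]
ee_rot: [-2.403, -2.023, -0.0]
force: [0.1, -0.4, -0.7]
width: 0.4
gripper_force: 0.0
```

>>> arm_command(
  targets=[
    [[0.058,0.0158,0,0,0,0],[0.058,0.0158,0,0,0,0],[0.058,0.0158,0,0,0,0],[0.058,0.0158,0,0,0,0],[0.058,0.0158,0,0,0,0],[0.058,0.0158,0,0,0,0],[0.058,0.0158,0,0,0,0],[0.058,0.0158,0,0,0,0],[0.058,0.0158,0,0,0,0],[0.058,0.0158,0,0,0,0]],
  ],
)

```text
clock: 2.1
position: [0.4651, -0.0449, 0.3657]
ee_rot: [2.41, 2.015, -0.0]
force: [1.0, -0.9, 1.2]
width: 0.007
gripper_force: 0.0
```

>>> arm_command(
  targets=[
    [[0.03,0.008,0,0,0,0],[0.03,0.008,0,0,0,0],[0,0,0,0,0,0]],
  ],
)

```text
clock: 2.48
position: [0.4913, 0.012, 0.3654]
ee_rot: [-2.404, -2.02, -0.0]
force: [0.4, -0.8, -0.7]
width: 0.006
gripper_force: 0.0
```

```bash
python3 - <<'E'
from h import *
p,R0,o=st(); print(p,o["width"],"frame",F.T@(p-O)*1000)
im=arm.get_image("wrist"); cv2.imwrite("pics/w1.png",im["pixels"][...,::-1])
print(im["T_tool_cam"],im["fx"],im["cx"],im["cy"])
want=np.column_stack([F[:,1],F[:,0],[0,0,-1]])
print("turn",R.from_matrix(R0.T@want).as_rotvec())
q=p
for t in (.93,.85,.7,.55,.4,.25,.1,0,-.03):
    w=f2w(push(t)); print(t,np.round(delta(w,R0,q),4)); q=w
E
```

```text
[0.4913123  0.01204723 0.36536478] 0.006053781467661217 frame [ -8.50866761  11.21776537 365.36477652]
[[-1.57107447e-04 -9.61366819e-01 -2.75270440e-01  7.47750237e-02]
 [ 9.99999973e-01 -1.98114344e-04  1.21164895e-04 -7.58849570e-05]
 [-1.71018932e-04 -2.75270414e-01  9.61366824e-01 -1.38575308e-01]
 [ 0.00000000e+00  0.00000000e+00  0.00000000e+00  1.00000000e+00]] 309.70691628693146 316.3599591022044 205.39815015608704
turn [-0.00085011 -0.00111388  0.00512019]
0.93 [-0.0261  0.0004  0.0771]
0.85 [-0.0147 -0.0001  0.0105]
0.7 [-0.0252 -0.0001  0.0228]
0.55 [-0.0215 -0.0001  0.0263]
0.4 [-0.0173 -0.0001  0.0292]
0.25 [-0.0128 -0.      0.0314]
0.1 [-0.0079 -0.      0.033 ]
0 [-0.0025  0.      0.0225]
-0.03 [-0.0003  0.      0.0068]
```

View pics/w1.png

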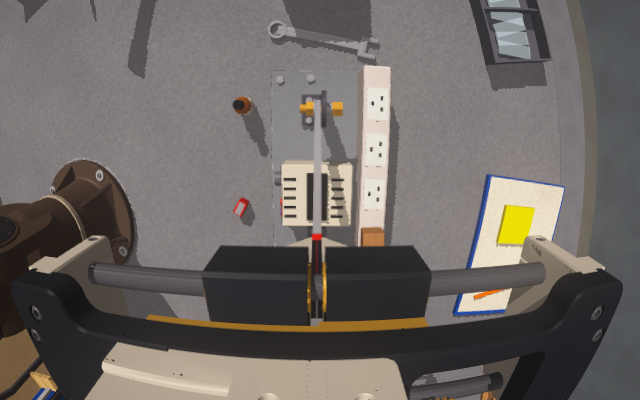

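The view confirms the closed fingers (col 317) are in line with the bar (col 317) and the red tip (317,238). Pushing along the arc.

>>> arm_command(
  targets=[
    [[-0.013,0,0.038,0,0,0],[-0.013,0,0.038,0,0,0],[-0.007,0,0.005,0,0,0],[-0.008,0,0.006,0,0,0],[-0.0125,0,0.0114,0,0,0],[-0.0127,0,0.0114,0,0,0],[-0.0108,0,0.0132,0,0,0],[-0.0107,0,0.0132,0,0,0]],
  ],
)

```text
clock: 3.52
position: [0.4755, -0.0776, 0.2286]
ee_rot: [2.409, 2.016, -0.0]
force: [0.4, -0.0, 0.1]
width: 0.004
gripper_force: 0.2
```

```bash
python3 - <<'E'
from h import *
p,R0,o=st(); print(o["force"],"frame",F.T@(p-O)*1000,push(.55))
im=arm.get_image("scene"); P=im["pixels"]; C=cloud(im)
w=(C[...,2]>.105)&(C[...,2]<.16)&(C[...,0]>.45)&(C[...,0]<.53)&(abs(C[...,1])<.1)
q=(C[w]-O)@F*1000; print(len(q),np.polyfit(-q[:,1],q[:,2],1),np.median(q,0))
im=arm.get_image("wrist"); cv2.imwrite("pics/w2.png",im["pixels"][...,::-1])
E
```

```text
[ 0.4405854  -0.0309265   0.13518156] frame [ -8.16585797 -79.7589584  228.61326325] [ -8.         -76.11426439 228.63639479]
271 [  0.41868616 141.84730712] [ -4.6833581   24.08744108 131.41780553]
```

View pics/w2.png

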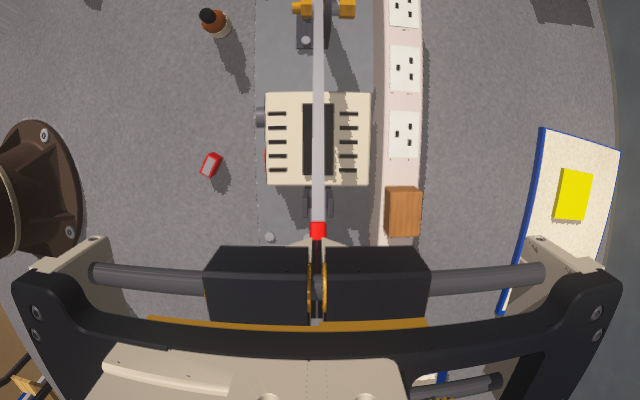

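Red end (317,230) has stayed just ahead of the fingers, so the bar is following. I'll continue to the stop.

>>> arm_command(
  targets=[
    [[-0.0065,0,0.0146,0,0,0],[-0.0075,0,0.0146,0,0,0],[-0.0064,0,0.0157,0,0,0],[-0.0064,0,0.0157,0,0,0],[-0.004,0,0.0165,0,0,0],[-0.004,0,0.0165,0,0,0],[-0.0015,0,0.011,0,0,0],[-0.001,0,0.011,0,0,0],[0,0,0.002,0,0,0]],
  ],
)

```text
clock: 4.75
position: [0.4693, -0.1134, 0.1124]
ee_rot: [2.409, 2.016, -0.001]
force: [-9.1, 1.3, 31.2]
width: 0.01
gripper_force: 15.6
```

```bash
python3 - <<'E'
from h import *
p,R0,o=st(); print(o["force"],"frame",F.T@(p-O)*1000,push(0))
im=arm.get_image("scene"); P=im["pixels"]; C=cloud(im); h=cv2.cvtColor(P,cv2.COLOR_RGB2HSV)
red=((h[...,0]<6)|(h[...,0]>174))&(h[...,1]>150)&(h[...,2]>70)
k,l,s,c=cv2.connectedComponentsWithStats(red.astype(np.uint8))
for i in range(1,k):
    if s[i,4]>3: print(s[i],((C[l==i]-O)@F*1000).round().tolist()[:6])
cv2.imwrite("pics/s3.png",cv2.resize(P[110:260,230:430,::-1],None,fx=4,fy=4,interpolation=cv2.INTER_CUBIC))
E
```

```text
[-9.06436317  1.26077312 31.21437489] frame [  -7.99737675 -116.13114963  112.4419052 ] [  -8.  -116.5  112.5]
[308 161   4   1   4] [[-2.0, -104.0, 93.0], [-7.0, -108.0, 90.0], [-8.0, -104.0, 92.0], [-11.0, -104.0, 91.0]]
[355 184   6   6  30] [[-126.0, -49.0, 20.0], [-129.0, -49.0, 19.0], [-131.0, -46.0, 20.0], [-134.0, -45.0, 20.0], [-134.0, -39.0, 24.0], [-126.0, -47.0, 18.0]]
```

View pics/s3.png

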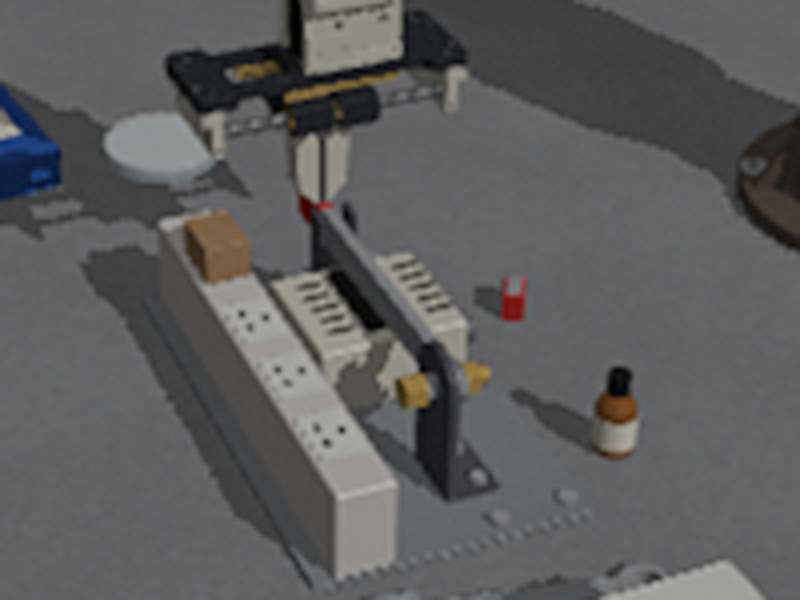

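Bar is home: its top is at about z 93 mm, pressed with 31 N, and the red end sits beyond the fork. The brass head is visible behind the bracket at crop (412,388). I'll lift, move over the head and turn 90°.

>>> arm_command(
  targets=[
    [[0,0,0,0,0,0],[0,0,-0.05,0,0,0],[0,0,-0.05,0,0,0],[0.054,0.0075,0,0,0,0],[0.054,0.0075,0,0,0,0],[0.054,0.0075,0,0,0,0],[0.054,0.0075,0,0,0,0]],
  ],
)

```text
clock: 5.68
position: [0.5373, 0.0956, 0.2119]
ee_rot: [2.409, 2.015, 0.001]
force: [1.2, -0.5, -0.5]
width: 0.008
gripper_force: 0.0
```

>>> arm_command(
  targets=[
    [[0,0,0,0,0,0.1745],[0,0,0,0,0,0.1745],[0,0,0,0,0,0.1745],[0,0,0,0,0,0.1745],[0,0,0,0,0,0.1745],[0,0,0,0,0,0.1745],[0,0,0,0,0,0.1745],[0,0,0,0,0,0.1745],[0,0,0,0,0,0.1745],[0,0,0,0,0,0]],
  ],
  jaw=0.055,
)

```text
clock: 6.92
position: [0.5367, 0.0942, 0.2118]
ee_rot: [3.129, -0.275, 0.0]
force: [-0.2, -0.3, 0.5]
width: 0.597
gripper_force: 0.0
```

```bash
python3 - <<'E'
from h import *
p,R0,o=st(); print(o["joints"],o["width"],"frame",F.T@(p-O)*1000)
want=np.column_stack([F[:,0],-F[:,1],[0,0,-1]]); print("turn",R.from_matrix(R0.T@want).as_rotvec())
im=arm.get_image("wrist"); P=im["pixels"]; T=im["T_tool_cam"]; z=im["z_map"]
cv2.imwrite("pics/w4.png",P[...,::-1])
v,u=np.indices(z.shape); dx=(u-im["cx"])/im["fx"]; dy=(v-im["cy"])/im["fy"]; th=np.hypot(dx,dy)
k=np.where(th>1e-6,np.tan(th)/np.maximum(th,1e-6),1)
pc=np.stack([dx*k*z,dy*k*z,z],-1); pt=pc@T[:3,:3].T+T[:3,3]; W=(pt@R0.T+p-O)@F*1000
h=cv2.cvtColor(P,cv2.COLOR_RGB2HSV)
m=((h[...,0]>14)&(h[...,0]<30)&(h[...,1]>130)&(h[...,2]>80)).astype(np.uint8)
n,l,s,c=cv2.connectedComponentsWithStats(m)
for i in range(1,n):
    if s[i,4]>30: q=W[l==i]; print(s[i],np.median(q,0).round(1),np.percentile(q,3,0).round(1),np.percentile(q,97,0).round(1))
# trunk top edges
w=(abs(W[...,2]-70)<6)&(P.min(-1)>110)&(abs(W[...,1]-100)<50); q=W[w]; print("trunk",len(q),np.percentile(q,[2,98],0).round(1))
E
```

```text
[-0.04582203  0.35908325 -0.2975105   1.79525495  0.12284259  1.00505753
 -2.13754103] 0.5970781131918418 frame [ 21.62966326 100.09181735 211.806498  ]
turn [ 0.00030206 -0.00034341  0.00270869]
[305 197  23  20 410] [ 19.7 100.9  87.2] [ 5.9 92.  64.2] [ 25.4 111.3  90.6]
[306 244  20  15 213] [-21.6 100.9  86.6] [-30.9  92.8  82.2] [-16.5 109.3  90.5]
[210 261  16  48 438] [ 51.5 129.7 276.2] [ 42.6 129.2 267.1] [ 56.  130.7 279.7]
[408 261  16  48 401] [ 51.6  71.7 276.5] [ 42.9  70.8 267.6] [ 56.1  72.2 279.6]
[ 235  308  274   23 1643] [ 43.5  77.8 284.8] [ 42.7  45.6 282.2] [ 44.2 119.8 286.4]
trunk 4681 [[ 56.4  52.   67.4]
 [ 94.3 147.8  72.3]]
```

View pics/w4.png

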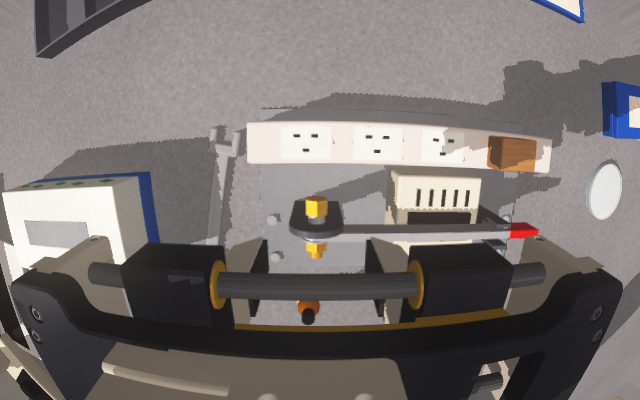

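The head (317,207) measures x up to 25, y 92–111 and top z about 90, which matches the nominal (18,100,80). The jaws are centred over it, so I'll descend and close.

>>> arm_command(
  targets=[
    [[0,-0.001,0.035,0,0,0.0027],[0,0,0.035,0,0,0],[0,0,0.025,0,0,0],[0,0,0.02,0,0,0],[0,0,0.016,0,0,0],[0,0,0,0,0,0]],
  ],
)

```text
clock: 7.72
position: [0.5362, 0.0948, 0.08]
ee_rot: [3.129, -0.279, -0.003]
force: [-0.6, 1.0, 0.1]
width: 0.599
gripper_force: 0.0
```

>>> arm_command(
  targets=[
    [[0,0,0,0,0,0],[0,0,0,0,0,0],[0,0,0,0,0,0],[0,0,0,0,0,0],[0,0,0,0,0,0],[0,0,0,0,0,0],[0,0,0,0,0,0],[0,0,0,0,0,0]],
  ],
  jaw=0,
  newtons=30,
)

```text
clock: 8.72
position: [0.5369, 0.0945, 0.0811]
ee_rot: [3.128, -0.282, 0.0]
force: [-1.3, -2.7, 6.3]
width: 0.205
gripper_force: 30.0
```

```bash
python3 - <<'E'
from h import *
p,R0,o=st(); print(o["force"],o["ft_torque"],o["gripper_force"],"opening mm",o["width"]*91.8,"frame",F.T@(p-O)*1000)
P=arm.get_image("scene")["pixels"]
cv2.imwrite("pics/s5.png",cv2.resize(P[110:260,230:430,::-1],None,fx=4,fy=4,interpolation=cv2.INTER_CUBIC))
E
```

```text
[-1.3297607  -2.71667931  6.26166749] [-0.54511683  0.28925037 -0.05075557] 30.00029845163226 opening mm 18.79342111253986 frame [ 21.8027712  100.43283046  81.14491152]
```

View pics/s5.png

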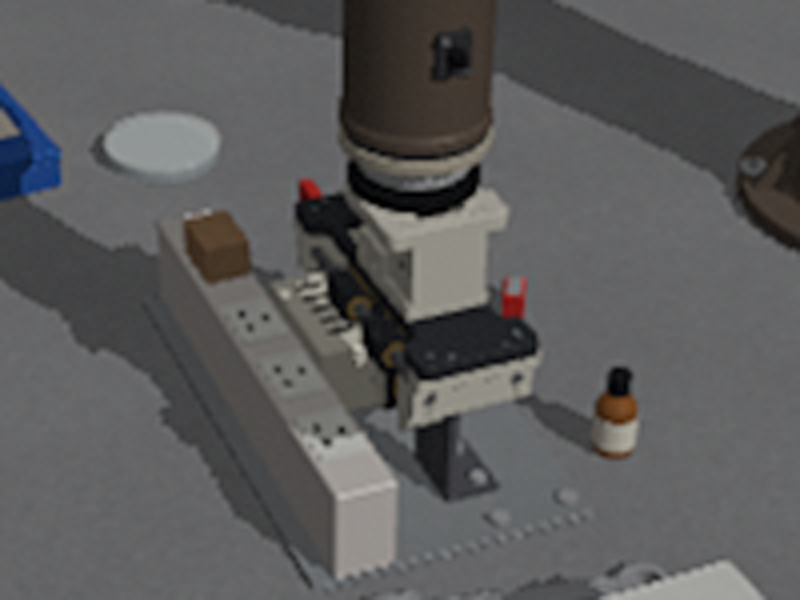

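Opening is 18.8 mm at 30 N, so the jaws are square on the flats. I'll check that the red end is still home by depth before handing in.

```bash
python3 - <<'E'
from h import *
im=arm.get_image("scene"); C=cloud(im); h=cv2.cvtColor(im["pixels"],cv2.COLOR_RGB2HSV)
red=((h[...,0]<6)|(h[...,0]>174))&(h[...,1]>150)&(h[...,2]>70)
k,l,s,c=cv2.connectedComponentsWithStats(red.astype(np.uint8))
for i in range(1,k):
    if s[i,4]>3:
        q=(C[l==i]-O)@F*1000; print(s[i],np.median(q,0).round(),q.min(0).round(),q.max(0).round())
E
```

```text
[305 155   5   5  18] [  -9. -125.   92.] [ -75. -280.   -3.] [  -3. -115.   94.]
[356 184   5   6  27] [-131.  -45.   14.] [-138.  -52.    3.] [-124.  -41.   21.]
```

The red end's top is at z 92–94 mm and y about −125, so the bar is home.

```bash
python3 -c "
from cell import arm
print(arm.sign_off())"
```

```text
the job is handed in; nothing more can be done
None
```

The job is handed in (no verdict came back): the hold-down bar is home in its fork, and the fingers hold the bolt head across its flats with 30 N at an 18.8 mm opening.

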